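Lay out a torch kit in the pocket tray

ROBOT

A 6-joint arm with a two-finger parallel gripper is mounted at the origin on the work surface. World frame = base frame: x ahead of the robot, y to its left, z up, the work surface at z = 0. Lengths are in m, angles in rad, forces in N, time in s.
With the tool pointing down it reaches from about 0.375 to 0.9 m from the base axis. Payload 3.1 kg.
Tool frame: the origin (TCP) lies between the finger pads; the fingertips stand manip.finger_overhang ahead of it and the grasp point (between the pads) lies 5 mm behind it (manip.finger_overhang is the distance from the TCP to the fingertips, in m); z points along the fingers, y is the line along which they close (so a half turn about z gives the same grasp; the last joint's range is limited). The gripper opens to 85 mm and grips with 20 to 120 N. Pads are 22 mm wide; open, the fingers measure 114 mm over their backs; the gripper's body (76 mm by 85 mm) begins 54 mm behind the grasp point. The pads swing forward as they close: fully open they stand 13 mm farther back than shut.
Start: joints at [-1.516, 0.527, 1.433, -0, 1.181, -0.178], TCP at [0.145, -0.608, 0.245] pointing down, gripper open.
Joint ranges: [-3.08, 3.08], [-0.75, 2.2], [0.22, 2.44], [-1.43, 4.57], [0, 2.65], [-2.85, 2.85]. Speed limits (rad/s): [2.79, 2.79, 3.14, 3.14, 3.14, 3.14].

INTERFACE

Orientations are given as a unit quaternion [x, y, z, w].
In Python, from station import manip gives the robot as it stands.
- The arm moves only by the tool drive_tool, never from a script. Its argument "plan" is a list of rows, each a list of 7 numbers: the shift along the tool's x, y, z in m, then the turn, a rotation vector about the tool's x, y, z in degrees, then the opening, from -1 (shut) to 1 (fully open). In form: [[x, y, z, wx, wy, wz, gripper], ...]. A call has 1 to 10 rows; each row shifts and turns the commanded pose from where the row before left it, along the tool's axes as they then stand; what a row does not reach is not made up. A row lasts 1/10 s, in which the tool goes at most 50 mm and 8.59 degrees, less where a joint would pass 70% of its speed; a pose out of reach is approached as far as the arm can. A call is refused whole if a number of a shift passes 0.05 or a number of a turn 8.59, either way. A call with a gripper value outside its range is refused whole. The fingers move at their own pace and stop on an object; "newtons" is the grip in N (left out, the last holds). Time passes only in rows, so rows that do not move let the fingers close. It gives the time, the measured TCP pose, the force, the opening and the grip force at its end, in the units of the state.
- manip.sense(): the state, without advancing time (a new reading comes with each control period).
- manip.snapshot(name): name is "scene" or "top" or "wrist"; returns a dict with "image" (420x560x3 uint8, red, green, blue), "z_map" (420x560 float32, m along the optical axis (not along the pixel's ray), 0 where there is no reading), "fov_y" (degrees; the focal length in pixels is half the picture's height over the tangent of half this angle, whatever the lens; pixels are square), "cx", "cy" (the principal point, pixels), "extrinsics" (4x4, takes a point from camera to world coordinates); the wrist camera has in their place "mount" (4x4, takes a point from camera to tool coordinates, whose origin is the TCP and whose axes are the flange's). Camera axes: x right, y up, looking along -z (the intrinsics and any distortion apply to the point x, -y, -z); pixel columns grow to the right and rows downward; lengths in m; the calibration is good to about 2 mm. A picture is of the moment at which its call begins: read the wrist's pose just before it.
- manip.sign_off(): hands the job in; it is judged then, once.
The state is a dict: "t": time; "q": joint angles; "qd": joint speeds; "tau": joint torques, N m; "tcp_pos": TCP position; "tool_rot": TCP orientation; "force": force on the tool from outside, world axes, zero at the start; "ft_torque": the same for the moment, N m; "finger_gap": opening from 0.0 (shut) to 1.0 (fully open); "gripper_force": force on a finger pad.
Only numpy, scipy, OpenCV 4.12 (cv2) and the standard library are available. Lean on these libraries where they do the work, as an engineer would, in place of code of your own. Each camera call takes 0.05 s, during which the arm holds its last target. There are 200 camera calls.

TASK

Lay out one torch kit in the pocket tray, left, right and behind being as seen from the robot: stand the black torch body on the yellow tile, the blue cell in the next pocket to its left, the silver reflector cup in the next pocket to its right, and the white diffuser in the pocket directly behind it, on the side away from the robot. Set the black tail cap with the orange button centred on top of the torch body, button up. Everything must stand upright in the middle of its place and be let go; leave the red cell and the amber jar where they are.

Things in the scene. Friction and masses are not known exactly. Their poses are not given: they have to be found in the camera images.
- torch_body: Black torch body standing on its wide head: head 40 mm in diameter from 0 to 30 mm height, tapering to a tube 28 mm in diameter from 42 mm up to its flat top at 100 mm; the top face shows a brass ring. About 0.09 kg. Origin: centre of its underside; z up along its axis.
- tail_cap: Black tail cap, a disc 30 mm in diameter and 18 mm high with an orange button (18 mm in diameter, 4 mm high) on top, 22 mm in all. Flat underside. About 0.025 kg. Origin: centre of its underside; z up through the button.
- blue_cell: Blue cylindrical battery cell standing on end, 18 mm in diameter, 65 mm high, white band and small steel contact at the top. About 0.045 kg. Origin: centre of its underside; z up along its axis.
- reflector: Silver reflector cup, straight-sided, 38 mm in outer diameter, 28 mm high, 4 mm wall, open mouth up, yellow dot inside. About 0.03 kg. Origin: centre of its underside; z up.
- diffuser: White diffuser, a sleeve 34 mm in diameter and 28 mm high with a cone above it that narrows to a 22 mm flat top at 46 mm. About 0.02 kg. Origin: centre of its underside; z up.
- tray: Fixed pale grey tray, 148 (x) by 288 (y) mm, walls and dividers 14 mm high, 4 mm thick, floor 4 mm thick. Two rows (near and far from the robot) of four pockets, each about 66 mm square inside, centred at x = -35, +35 and y = -105, -35, +35, +105 mm. Origin: centre of its underside on the bench; x away from the robot (turned at most 13 degrees), y to the robot's left.
- yellow_tile: Fixed yellow tile, 58 mm square, 2 mm thick, on the floor of one of the two middle near-row pockets (a dark grey tile lies in the other). Origin: centre of its underside, 4 mm above the bench (its top is at 6 mm); axes parallel to the tray's. Next pocket to the left: centred 70 mm along +y; to the right: 70 mm along -y; behind: 70 mm along +x.
- red_cell: Red battery cell standing on end on the bench, same shape as the blue one (18 mm in diameter, 65 mm high). Not part of the kit: leave it alone. Origin: centre of its underside.
- jar: Small amber jar with a dark lid, 42 mm in diameter, 50 mm high, standing on the bench. Not part of the kit: leave it alone. Origin: centre of its underside.
There are look-alikes about, which are no part of the job. What is shaped like the reflector but green is not meant. Several things look just like the blue_cell: the one meant starts farthest to the robot's right.

How it is judged:
By the outcome, as a careful person would: the job done as asked, in the order asked, and still so for the second after the job is handed in, with the robot touching nothing.
It also fails if it takes over 109 s, if anything falls off the work surface, if the arm or the gripper's body presses on something with over 40 N, if the wrist force passes 120 N, or if a joint passes its speed limit or range.

## Working session

There is one attempt and no reset: what is moved stays moved. The work goes in short steps, Python scripts to look and compute and a tool call to move; the robot and the scene stay as the last step left them, time stands still between calls to the robot, and variables do not carry over. Pictures are saved under pics/ and viewed, at most 17 in all, crops included, and the job is handed in when it is done.

Besides the shell and the picture viewer there is one more tool, called after "Call:" as a command line: name --pt "numbers of a row" for each row, then --argument value for the rest. drive_tool: Moves the arm, as the interface text tells. Its arguments: {"type":"object","properties":{"plan":{"type":"array"},"newtons":{"type":"number"}},"required":["plan"]}

```bash
ls; mkdir -p pics; cat > h.py <<'E'
import numpy as np, cv2
from station import manip
def snap(n):
    s=manip.sense(); d=manip.snapshot(n); d['s']=s; return d
E
python3 - <<'E'
from h import *
print(manip.sense(), manip.finger_overhang)
for n in("scene","top"):
    d=snap(n); cv2.imwrite(f'pics/{n}0.png',d['image'][:,:,::-1]); np.savez(f'{n}0.npz',**{k:v for k,v in d.items() if k!='s'})
    print(n,[k for k in d],d['fov_y'],d['cx'],d['cy'],d['extrinsics'].tolist() if hasattr(d['extrinsics'],'tolist') else d['extrinsics'])
    print({k:v for k,v in d.items() if k not in('image','z_map','s','extrinsics')})
E
```

```text
pics
{'t': 0.0, 'q': array([-1.51552982e+00,  5.28488378e-01,  1.43392508e+00, -2.52272224e-05,
        1.18141352e+00, -1.78525128e-01]), 'qd': array([ 0.00012773, -0.00062021,  0.0014868 ,  0.00108022,  0.00021685,
        0.00054868]), 'tau': array([ 2.12421410e-04, -4.42351127e+01, -1.78021538e+01, -2.02311285e-04,
        8.60052678e-03,  9.51575117e-06]), 'tcp_pos': array([ 0.14475964, -0.60728113,  0.24431271]), 'tool_rot': array([ 9.93174281e-01,  1.16634470e-01,  5.71643942e-05, -1.11575857e-03]), 'force': array([ 0.05779502, -0.73642418, -0.82824595]), 'ft_torque': array([-0.00192406, -0.0180396 ,  0.00247544]), 'gripper_force': 0.0, 'finger_gap': 0.9972285659689111} 0.014
scene ['image', 'z_map', 'fov_y', 'cx', 'cy', 'extrinsics', 's'] 43.72954181393289 277.89358124113215 208.4127336100693 [[-0.6912195965260524, -0.4939592869308053, 0.5274653469500834, 1.0464423291721108], [0.7226157953583983, -0.47899652293392975, 0.4983861387676776, 0.5197349605179781], [0.0064716054353493, 0.7256490569634992, 0.6880345663199441, 0.7285889577216834], [0.0, 0.0, 0.0, 1.0]]
{'fov_y': 43.72954181393289, 'cx': 277.89358124113215, 'cy': 208.4127336100693}
top ['image', 'z_map', 'fov_y', 'cx', 'cy', 'extrinsics', 's'] 48.15312077346429 280.31112306545987 208.8286361787626 [[0.17008189490598535, 0.9653047341515524, -0.1981386364387072, 0.2883956900713652], [-0.9854177426135432, 0.16760633506212502, -0.029325568868678677, -0.012738475179962301], [0.004901180227075628, 0.2002370761663372, 0.9797352151274028, 1.0810653252165123], [0.0, 0.0, 0.0, 1.0]]
{'fov_y': 48.15312077346429, 'cx': 280.31112306545987, 'cy': 208.8286361787626}
```

View pics/top0.png

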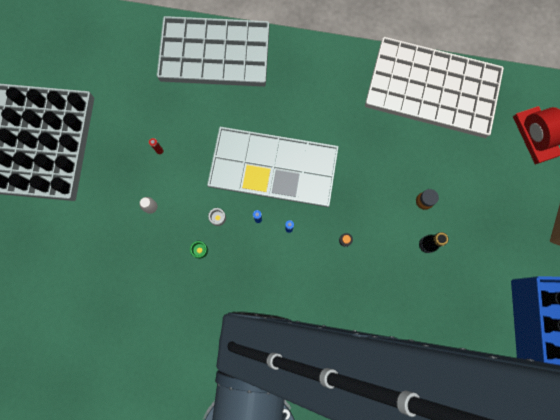

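View pics/scene0.png

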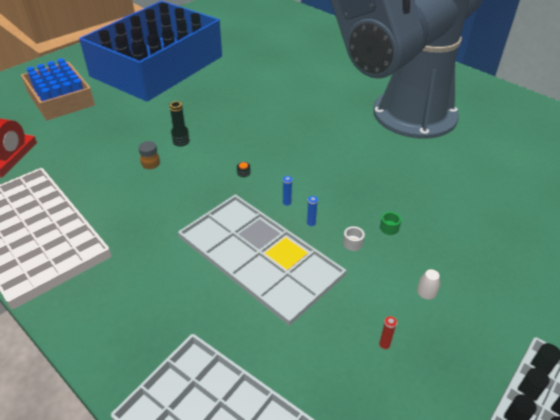

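The top view shows the tray at (275,165) with the yellow tile at (257,179) and the dark tile at (286,184). The other things:
- Torch: (435,242).
- Tail cap: (346,240).
- Reflector: (217,216), with the green decoy at (199,250).
- Diffuser: (148,204).
- Red cell: (155,146).
- Jar: (428,199).
- Blue cells on the bench: (258,215) and (290,225). A bin of blue cells also shows in the scene view at (58,85).

Next I measure these.

```bash
cat >> h.py <<'E'
def K(d): return 210/np.tan(np.radians(d['fov_y'])/2)
def ext(d):
    if 'extrinsics' in d: return d['extrinsics']
    from scipy.spatial.transform import Rotation as R
    T=np.eye(4);T[:3,:3]=R.from_quat(d['s']['tool_rot']).as_matrix();T[:3,3]=d['s']['tcp_pos'];return T@d['mount']
def ray(d,u,v):
    E=ext(d); r=np.array([(u-d['cx'])/K(d),-(v-d['cy'])/K(d),-1.]); return E[:3,3],E[:3,:3]@r
def plane(d,u,v,z):
    o,r=ray(d,u,v); return o+r*(z-o[2])/r[2]
def cloud(d):
    v,u=np.mgrid[:420,:560]; k=K(d);E=ext(d)
    P=np.stack([(u-d['cx'])/k,-(v-d['cy'])/k,-np.ones(u.shape)],-1)*d['z_map'][...,None]
    return P@E[:3,:3].T+E[:3,3]
E
python3 - <<'E'
from h import *
d=dict(np.load('top0.npz')); C=cloud(d)
hsv=cv2.cvtColor(d['image'],cv2.COLOR_RGB2HSV)
np.set_printoptions(precision=4,suppress=True)
print('bench z',C[300,100],C[300,180],C[120,350])
# everything above the bench within reach
rr=np.hypot(C[...,0],C[...,1])
m=((C[...,2]>0.01)&(d['z_map']>0)&(C[...,0]<.75)&(C[...,0]>.25)).astype(np.uint8)
n,l,st,ce=cv2.connectedComponentsWithStats(m)
for i in range(1,n):
    if 15<st[i,4]<2500:
        Q=C[l==i]; t=Q[Q[:,2]>Q[:,2].max()-.004]
        print(ce[i].round(),st[i,4],'top z',Q[:,2].max(),'topmid',(t.min(0)+t.max(0))/2,'ext',np.ptp(t,0), d['image'][int(ce[i][1]),int(ce[i][0])])
ym=cv2.inRange(hsv,(20,150,120),(32,255,255)); 
n,l,st,ce=cv2.connectedComponentsWithStats(ym)
for i in range(1,n):
    if st[i,4]>100:
        c,s,a=cv2.minAreaRect(np.argwhere(l==i)[:,::-1].astype(np.float32)); print('tile',c,plane(d,*c,.006),C[int(c[1]),int(c[0])])
        bx=[plane(d,*p,.006) for p in cv2.boxPoints((c,s,a))]; print(np.array(bx), [np.linalg.norm(bx[k]-bx[k-1]) for k in range(4)])
s=dict(np.load('scene0.npz'));CS=cloud(s)
print('bin cells',CS[85,58],CS[70,45], 'blue',CS[180,288],CS[200,313],CS[165,243])
cr=lambda I,a,b,c,e,k:cv2.resize(I[a:b,c:e],None,fx=k,fy=k,interpolation=cv2.INTER_CUBIC)[:,:,::-1]
A=cr(d['image'],190,270,180,370,4); B=cr(s['image'],40,240,20,420,1.9)
cv2.imwrite('pics/crop1.png',A[:,:760])
E
```

```text
bench z [ 0.2306  0.3858 -0.0037] [ 0.2614  0.207  -0.0007] [ 0.7551 -0.1106 -0.0012]
[273. 165.] 1231 top z 0.020032100934019637 topmid [0.6046 0.0535 0.018 ] ext [0.1478 0.2872 0.004 ] [212 224 222]
[155. 145.] 119 top z 0.0705867802136333 topmid [0.5971 0.3297 0.0687] ext [0.0072 0.0058 0.0038] [148  54  51]
[544. 152.] 343 top z 0.08193876887021079 topmid [ 0.7482 -0.554   0.0801] ext [0.0032 0.0081 0.0036] [187  43  40]
[427. 198.] 336 top z 0.05606138259804272 topmid [ 0.5823 -0.3105  0.0541] ext [0.0339 0.0315 0.0039] [74 80 84]
[148. 204.] 204 top z 0.05191926069804986 topmid [0.4615 0.3213 0.0499] ext [0.0195 0.0191 0.004 ] [236 235 230]
[217. 216.] 129 top z 0.032107095484663395 topmid [0.4615 0.1589 0.0301] ext [0.0354 0.035  0.004 ] [225 206 138]
[257. 216.] 85 top z 0.06775027021140145 topmid [0.4749 0.0663 0.0659] ext [0.0156 0.0146 0.0038] [140 150 166]
[557. 232.] 136 top z 0.04514832444150452 topmid [ 0.5388 -0.6048  0.0451] ext [0. 0. 0.] [67 54 39]
[289. 225.] 82 top z 0.06911593161015595 topmid [ 0.4647 -0.0094  0.0672] ext [0.0125 0.0122 0.0038] [145 150 157]
[346. 239.] 144 top z 0.02715796780743185 topmid [ 0.4609 -0.142   0.0253] ext [0.0154 0.018  0.0038] [234 161  78]
[433. 241.] 408 top z 0.10498147886019038 topmid [ 0.4828 -0.3287  0.103 ] ext [0.0264 0.0252 0.004 ] [7 7 3]
[198. 249.] 129 top z 0.03320227993809444 topmid [0.3793 0.1843 0.0312] ext [0.0332 0.0349 0.004 ] [211 197  78]
tile (255.8520050048828, 178.0640106201172) [0.5691 0.0891 0.006 ] [0.5688 0.0911 0.0064]
[[0.5423 0.116  0.006 ]
 [0.5969 0.1167 0.006 ]
 [0.5962 0.0619 0.006 ]
 [0.5416 0.0618 0.006 ]] [np.float64(0.05425556526916826), np.float64(0.05463729911600546), np.float64(0.05478826475487055), np.float64(0.05454079701322939)]
bin cells [ 0.5981 -0.6407  0.0695] [ 0.5822 -0.7341  0.0677] blue [ 0.4624 -0.0055  0.0613] [0.4734 0.069  0.0628] [ 0.4595 -0.139   0.0227]
```

View pics/crop1.png

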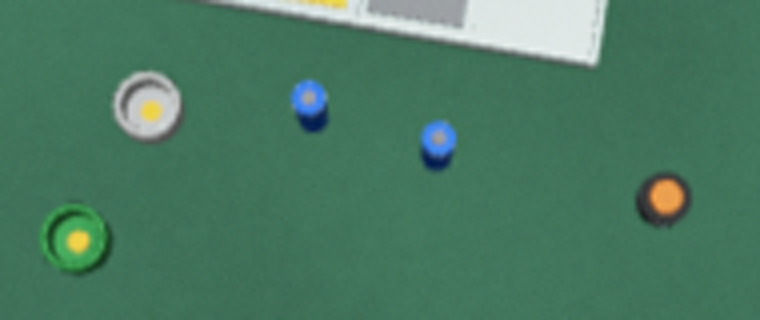

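The crop shows two blue cells, left at (309,100) and right at (438,138), the silver reflector at (148,107), the green decoy and the cap at (665,198). The bin in the scene view also holds blue things farther right, so I compare those with an enlarged crop.

```bash
python3 - <<'E'
from h import *
s=dict(np.load('scene0.npz'))['image']
a=cv2.resize(s[50:125,15:105],None,fx=5,fy=5,interpolation=cv2.INTER_CUBIC); b=cv2.resize(s[165:240,260:330],None,fx=5,fy=5,interpolation=cv2.INTER_CUBIC)
cv2.imwrite('pics/crop2.png',np.hstack([a,b])[:,:800,::-1])
C=cloud(dict(np.load('scene0.npz'))); np.set_printoptions(precision=3,suppress=True)
hsv=cv2.cvtColor(s,cv2.COLOR_RGB2HSV);m=cv2.inRange(hsv,(100,120,60),(125,255,255))
Q=C[50:125,15:105][m[50:125,15:105]>0];print(Q.min(0),Q.max(0),Q[:,2].mean())
print('box rim',C[85,25:100:6,2],C[60:120:5,58,2])
E
```

```text
[ 0.453 -0.917 -0.004] [1.046 0.52  0.729] 0.05980276794780457
box rim [ 0.028  0.015  0.06   0.07   0.062  0.07   0.055  0.068  0.049  0.059
  0.048 -0.     0.001] [0.069 0.058 0.068 0.07  0.058 0.07  0.061 0.051 0.042 0.03  0.017 0.002]
```

View pics/crop2.png

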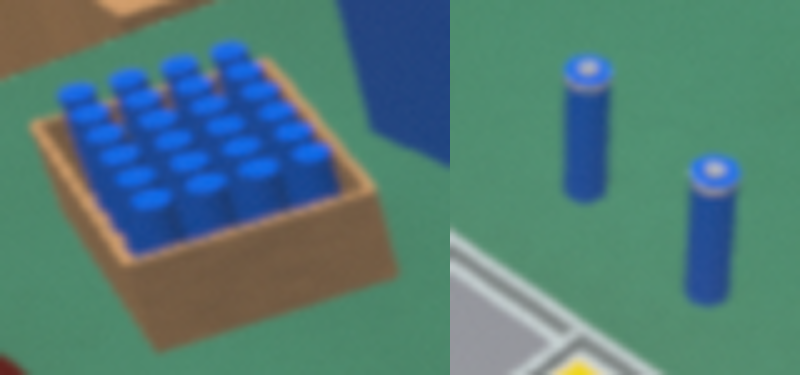

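The bin's blue things at crop (200,150) have no white band or steel contact and are packed stock. The two look-alikes are the bench cells at top (258,215) and top (290,225). The right one, at top (290,225), world y about -0.009, is the one meant. Next I refine the positions.

```bash
cat >> h.py <<'E'
def go(x,y,z,yaw=None):
    from scipy.spatial.transform import Rotation as R
    s=manip.sense(); M=R.from_quat(s['tool_rot']).as_matrix()
    a=np.degrees(np.arctan2(M[1,0],M[0,0]))
    print('t %.2f pos %s yaw %.2f gap %.3f gf %.1f'%(s['t'],s['tcp_pos'].round(4),a,s['finger_gap'],s['gripper_force']),'tilt',(M[:,2]).round(4),'delta tool',(M.T@(np.array([x,y,z])-s['tcp_pos'])).round(4))
E
python3 - <<'E'
from h import *
np.set_printoptions(precision=4,suppress=True)
for n in('top','scene'):
    d=dict(np.load(n+'0.npz'));C=cloud(d)
    b=C[(np.abs(C[...,2])<.006)&(C[...,0]>.4)&(C[...,0]<.75)&(np.abs(C[...,1])<.35)]; print(n,'bench z',np.median(b[:,2]))
    I=d['image'].astype(int)
    # tray rim: pale mask near tray
    m=((I.min(2)>120)&(I.max(2)-I.min(2)<40)&(np.abs(C[...,0]-.6046)<.1)&(np.abs(C[...,1]-.0535)<.17)&(C[...,2]>.0)).astype(np.uint8)
    n_,l,st,ce=cv2.connectedComponentsWithStats(m); i=1+np.argmax(st[1:,4])
    hu=cv2.convexHull(np.argwhere(l==i)[:,::-1].astype(np.int32))[:,0]
    P=np.array([plane(d,*p,.014)[:2] for p in hu],np.float32)*1000
    print(' tray rect',cv2.minAreaRect(P))
    for name,col in dict(tile=((20,150,120),(32,255,255)),).items():
        hsv=cv2.cvtColor(d['image'],cv2.COLOR_RGB2HSV);k=cv2.inRange(hsv,*col)*((C[...,0]>.53)&(C[...,0]<.61)).astype(np.uint8)
        n_,l,st,ce=cv2.connectedComponentsWithStats(k); i=1+np.argmax(st[1:,4])
        hu=cv2.convexHull(np.argwhere(l==i)[:,::-1].astype(np.int32))[:,0]
        print(' tile',cv2.minAreaRect(np.array([plane(d,*p,.006)[:2] for p in hu],np.float32)*1000))
    for nm,x,y in [('torch',.483,-.329),('cap',.461,-.142),('blue',.4647,-.0094),('refl',.4615,.159),('diff',.4615,.3213),('jar',.582,-.31),('red',.597,.33)]:
        k=(np.hypot(C[...,0]-x,C[...,1]-y)<.035)&(C[...,2]>.008)
        Q=C[k];t=Q[Q[:,2]>Q[:,2].max()-.006]; print(' ',nm,Q[:,2].max(),(t.min(0)+t.max(0))/2)
d=snap('wrist');print(d['mount'],d['fov_y'],d['cx'],d['cy'])
go(.483,-.329,.245)
E
```

```text
top bench z 0.0007171393248157631
 tray rect ((604.5303955078125, 53.90447998046875), (150.42576599121094, 289.4439697265625), 0.010037270374596119)
 tile ((569.3707885742188, 89.03852844238281), (54.408077239990234, 54.60759353637695), 89.7093505859375)
  torch 0.10498147886019038 [ 0.4826 -0.3284  0.102 ]
  cap 0.02715796780743185 [ 0.4609 -0.1404  0.0242]
  blue 0.06911593161015595 [ 0.4651 -0.0076  0.0661]
  refl 0.032107095484663395 [0.4617 0.1594 0.0292]
  diff 0.05191926069804986 [0.4624 0.3208 0.0489]
  jar 0.05606138259804272 [ 0.5827 -0.3091  0.0531]
  red 0.0705867802136333 [0.5985 0.3293 0.0676]
scene bench z 0.0001866705343814834
 tray rect ((604.8867797851562, 53.73390197753906), (292.1687927246094, 155.13612365722656), 89.94023895263672)
 tile ((567.8273315429688, 88.96318817138672), (55.65608596801758, 54.570030212402344), 89.53042602539062)
  torch 0.1041740756654791 [ 0.4815 -0.3292  0.1012]
  cap 0.025297681791598747 [ 0.4588 -0.1392  0.0223]
  blue 0.06668917239628391 [ 0.4633 -0.0079  0.0638]
  refl 0.030624329011402995 [0.4599 0.1594 0.0277]
  diff 0.04969684228266691 [0.4612 0.3219 0.0467]
  jar 0.05287982173367789 [ 0.5817 -0.3094  0.0499]
  red 0.06652901990784188 [0.5978 0.33   0.0636]
[[ 0.0003  0.9615  0.2748  0.0694]
 [ 1.     -0.0003 -0.0001 -0.0001]
 [ 0.      0.2748 -0.9615 -0.1276]
 [ 0.      0.      0.      1.    ]] 70.19236052888998 278.37369801107883 212.88232670782043
t 0.15 pos [ 0.1448 -0.6075  0.2445] yaw 13.40 gap 1.002 gf 0.0 tilt [-0.0001  0.0017 -1.    ] delta tool [ 0.3935 -0.1925 -0.    ]
```

Call:
drive_tool --pt "0 0 0 0 0 6.7 0.4" --pt "0 0 0 0 0 6.7 0.4" --pt "0.0375 -0.031 0 0 0 0 0.4" --pt "0.0375 -0.031 0 0 0 0 0.4" --pt "0.0375 -0.031 0 0 0 0 0.4" --pt "0.0375 -0.031 0 0 0 0 0.4" --pt "0.0375 -0.031 0 0 0 0 0.4" --pt "0.0375 -0.031 0 0 0 0 0.4" --pt "0.0375 -0.031 0 0 0 0 0.4" --pt "0.0375 -0.031 0 0 0 0 0.4" --newtons 30

```text
t: 1.15
tcp_pos: [0.446, -0.3584, 0.2452]
tool_rot: [1.0, -0.0, -0.0, -0.0]
force: [0.3, -0.4, 0.6]
finger_gap: 0.699
gripper_force: 0.0
```

```bash
python3 - <<'E'
from h import *
np.set_printoptions(precision=4,suppress=True)
go(.482,-.329,.08)
d=snap('wrist');cv2.imwrite('pics/w1.png',d['image'][:,:,::-1])
C=cloud(d);k=(np.hypot(C[...,0]-.482,C[...,1]+.329)<.05)&(C[...,2]>.08)&(C[...,2]<.12)
Q=C[k];print(Q.max(0),(Q.min(0)+Q.max(0))/2,np.ptp(Q,0))
E
```

```text
t 1.15 pos [ 0.446  -0.3584  0.2452] yaw -0.01 gap 0.699 gf 0.0 tilt [-0.0002  0.0002 -1.    ] delta tool [ 0.036  -0.0294  0.1652]
[ 0.4947 -0.3157  0.1017] [ 0.4811 -0.3294  0.0909] [0.0271 0.0274 0.0217]
```

View pics/w1.png

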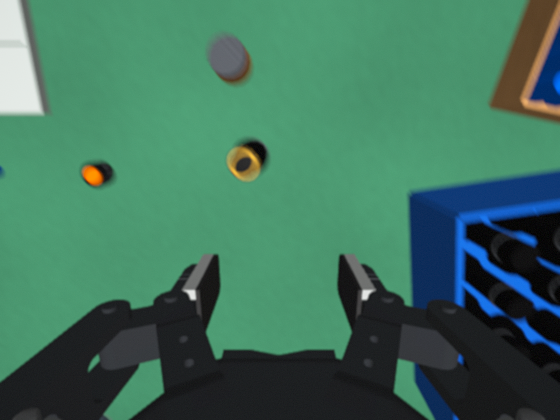

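The wrist view shows the torch's brass ring at (246,162), the jar at (229,58) and the cap at (96,174). The torch measures (0.481,-0.329), which agrees with both other views.

Call:
drive_tool --pt "0.035 -0.029 0 0 0 0 0.4" --pt "0 0 0.045 0 0 0 0.4" --pt "0 0 0.045 0 0 0 0.4" --pt "0 0 0.045 0 0 0 0.4" --pt "0 0 0.035 0 0 0 0.4" --pt "0 0 0 0 0 0 -1" --pt "0 0 0 0 0 0 -1" --pt "0 0 0 0 0 0 -1" --pt "0 0 0 0 0 0 -1"

```text
t: 2.1
tcp_pos: [0.4809, -0.3321, 0.0775]
tool_rot: [1.0, -0.0, 0.002, 0.002]
force: [0.1, -0.2, -1.6]
finger_gap: 0.32
gripper_force: 31.8
```

Call:
drive_tool --pt "0 0 -0.045 0 0 0 -1" --pt "0 0 -0.045 0 0 0 -1" --pt "0.011 -0.045 0 0 0 0 -1" --pt "0.011 -0.045 0 0 0 0 -1" --pt "0.011 -0.045 0 0 0 0 -1" --pt "0.011 -0.045 0 0 0 0 -1" --pt "0.011 -0.045 0 0 0 0 -1" --pt "0.011 -0.045 0 0 0 0 -1" --pt "0.011 -0.045 0 0 0 0 -1" --pt "0.011 -0.045 0 0 0 0 -1"

```text
t: 3.1
tcp_pos: [0.5687, 0.0308, 0.1673]
tool_rot: [1.0, -0.0, 0.002, 0.0]
force: [-0.3, -0.8, -0.9]
finger_gap: 0.32
gripper_force: 31.9
```

Call:
drive_tool --pt "0 -0.045 0 0 0 0 -1" --pt "0 0 0 0 0 0 -1" --pt "0 0 0 0 0 0 -1"

```text
t: 3.4
tcp_pos: [0.5681, 0.0751, 0.1667]
tool_rot: [1.0, 0.002, 0.001, 0.0]
force: [-0.6, 0.1, -1.4]
finger_gap: 0.317
gripper_force: 32.0
```

```bash
python3 - <<'E'
from h import *
np.set_printoptions(precision=4,suppress=True)
go(.569,.089,.086)
for n in('wrist','top'):
    d=snap(n);C=cloud(d);p=d['s']['tcp_pos']
    k=(np.hypot(C[...,0]-p[0],C[...,1]-p[1])<.03)&(C[...,2]>p[2]-.09)&(C[...,2]<p[2]+.03)
    cv2.imwrite(f'pics/{n}2.png',d['image'][:,:,::-1])
E
```

```text
t 3.40 pos [0.5681 0.0751 0.1667] yaw 0.17 gap 0.317 gf 32.0 tilt [ 0.0024 -0.0006 -1.    ] delta tool [ 0.0008 -0.0139  0.0807]
```

View pics/wrist2.png

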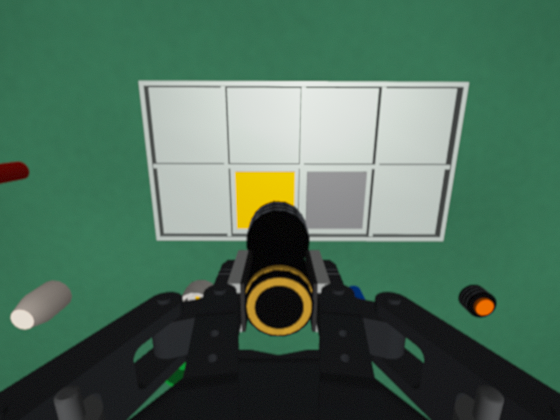

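The torch is held upright, with its ring centred at about (279,303). The yellow tile at (265,200) is visible. I check the offset between torch and tile in this view.

```bash
cat >> h.py <<'E'
def tile(d):
    C=cloud(d);hsv=cv2.cvtColor(d['image'],cv2.COLOR_RGB2HSV);k=cv2.inRange(hsv,(20,150,100),(32,255,255))
    k[(C[...,2]>.02)|(C[...,0]<.52)|(C[...,0]>.62)]=0
    P=np.array([plane(d,u,v,.006)[:2] for v,u in np.argwhere(k)]);return P.min(0),P.max(0)
E
python3 - <<'E'
from h import *
np.set_printoptions(precision=4,suppress=True)
d=snap('wrist');C=cloud(d)
print('tile edges',tile(d))
k=(C[...,2]>.183)&(C[...,2]<.196)&(np.hypot(C[...,0]-.568,C[...,1]-.075)<.025); Q=C[k]
print('ring cloud',(Q.min(0)+Q.max(0))/2,np.ptp(Q,0),'px',np.argwhere(k).min(0),np.argwhere(k).max(0))
# brass ring by colour
hsv=cv2.cvtColor(d['image'],cv2.COLOR_RGB2HSV);m=cv2.inRange(hsv,(12,90,80),(30,255,255));m[:262]=0;m[345:]=0;m[:,:235]=0;m[:,325:]=0
e=cv2.fitEllipse(cv2.convexHull(np.argwhere(m)[:,::-1].astype(np.int32)));print(e,plane(d,*e[0],.189))
I=d['image'].astype(int);m=((I.min(2)>110)&(C[...,2]<.03)&(np.abs(C[...,0]-.6)<.1)).astype(np.uint8)
hu=cv2.convexHull(np.argwhere(m)[:,::-1].astype(np.int32))[:,0]
print(cv2.minAreaRect(np.array([plane(d,*p,.014)[:2] for p in hu],np.float32)*1000))
go(.569,.089,.086)
E
```

```text
tile edges (array([0.5407, 0.0606]), array([0.5966, 0.117 ]))
ring cloud [0.5696 0.0749 0.1895] [0.0289 0.0439 0.013 ] px [266 217] [335 331]
((278.6542663574219, 300.3805236816406), (69.74580383300781, 70.15816497802734), 18.31255531311035) [0.5713 0.0731 0.189 ]
((603.0946044921875, 53.885528564453125), (148.62164306640625, 288.1034240722656), 0.06035261228680611)
t 3.55 pos [0.5682 0.0727 0.1661] yaw -0.09 gap 0.320 gf 32.0 tilt [ 0.0013 -0.0004 -1.    ] delta tool [ 0.0007 -0.0164  0.0801]
```

Call:
drive_tool --pt "-0.001 -0.016 0 0 0 0 -1" --pt "0 0 0.04 0 0 0 -1" --pt "0 0 0.03 0 0 0 -1" --pt "0 0 0 0 0 0 -1" --pt "0 0 0 0 0 0 -1"

```text
t: 4.05
tcp_pos: [0.5669, 0.0897, 0.0953]
tool_rot: [1.0, -0.001, -0.0, -0.0]
force: [0.3, -0.2, -0.4]
finger_gap: 0.317
gripper_force: 31.9
```

```bash
python3 - <<'E'
from h import *
go(.568,.089,.0845)
E
```

```text
t 4.05 pos [0.5669 0.0897 0.0953] yaw -0.07 gap 0.317 gf 31.9 tilt [-1.e-03  2.e-04 -1.e+00] delta tool [0.0011 0.0007 0.0108]
```

Call:
drive_tool --pt "0 0 0.008 0 0 0 -1" --pt "0 0 0.003 0 0 0 -1" --pt "0 0 0 0 0 0 -1"

```text
t: 4.35
tcp_pos: [0.5671, 0.0899, 0.0848]
tool_rot: [1.0, -0.0, 0.0, -0.0]
force: [-0.3, 0.9, -0.8]
finger_gap: 0.317
gripper_force: 31.9
```

Call:
drive_tool --pt "0 0 0 0 0 0 0.1" --pt "0 0 0 0 0 0 0.1" --pt "0 0 0 0 0 0 0.1" --pt "0 0 -0.04 0 0 0 0.1" --pt "0 0 -0.045 0 0 0 0.1"

```text
t: 4.85
tcp_pos: [0.5654, 0.09, 0.1685]
tool_rot: [1.0, -0.0, -0.003, -0.0]
force: [0.2, -1.0, 0.7]
finger_gap: 0.548
gripper_force: 0.0
```

```bash
python3 - <<'E'
from h import *
go(.464,-.008,.050)
E
```

```text
t 4.85 pos [0.5654 0.09   0.1685] yaw -0.01 gap 0.548 gf 0.0 tilt [-5.3e-03  2.0e-04 -1.0e+00] delta tool [-0.1008  0.098   0.119 ]
```

Call:
drive_tool --pt "0 0 0 0 0 -8.5 0" --pt "0 0 0 0 0 -8.5 0" --pt "0 0 0 0 0 -8.5 0" --pt "0 0 0 0 0 -8.5 0" --pt "0 0 0 0 0 -8.5 0" --pt "0 0 0 0 0 -8.5 0" --pt "0 0 0 0 0 -8.5 0" --pt "0 0 0 0 0 -8.5 0" --pt "0 0 0 0 0 -8.5 0" --pt "0 0 0 0 0 -8.5 0"

```text
t: 5.85
tcp_pos: [0.5668, 0.09, 0.1695]
tool_rot: [0.735, 0.678, 0.0, 0.0]
force: [-0.7, -0.1, 1.2]
finger_gap: 0.503
gripper_force: 0.0
```

Call:
drive_tool --pt "0 0 0 0 0 -5 0" --pt "-0.04 -0.034 0 0 0 0 0" --pt "-0.04 -0.034 0 0 0 0 0" --pt "-0.04 -0.034 0 0 0 0 0" --pt "0 0 0 0 0 0 0" --pt "0 0 0 0 0 0 0"

```text
t: 6.45
tcp_pos: [0.4696, -0.0252, 0.1697]
tool_rot: [0.708, 0.706, 0.0, 0.0]
force: [0.8, -0.7, -0.4]
finger_gap: 0.502
gripper_force: 0.0
```

```bash
python3 - <<'E'
from h import *
np.set_printoptions(precision=4,suppress=True)
go(.464,-.008,.050)
d=snap('wrist');C=cloud(d);cv2.imwrite('pics/w3.png',d['image'][:,:,::-1])
for nm,x,y,a,b in[('blueR',.464,-.008,.058,.075),('blueL',.474,.067,.058,.075),('torch',.569,.089,.097,.115),('refl',.461,.159,.02,.036)]:
    k=(np.hypot(C[...,0]-x,C[...,1]-y)<.03)&(C[...,2]>a)&(C[...,2]<b);Q=C[k]
    if len(Q): print(nm,(Q.min(0)+Q.max(0))/2,np.ptp(Q,0),Q[:,2].max())
E
```

```text
t 6.45 pos [ 0.4696 -0.0252  0.1697] yaw 89.83 gap 0.502 gf 0.0 tilt [ 0.0009  0.     -1.    ] delta tool [ 0.0172 -0.0057  0.1197]
blueR [ 0.4619 -0.007   0.0619] [0.0177 0.0183 0.0073] 0.06551819483434168
blueL [0.4723 0.0675 0.063 ] [0.0177 0.018  0.0059] 0.06592227983967983
torch [0.5674 0.0905 0.1025] [0.0288 0.028  0.011 ] 0.10803782712017834
refl [0.4588 0.142  0.0221] [0.0136 0.0017 0.004 ] 0.024059031674884213
```

View pics/w3.png

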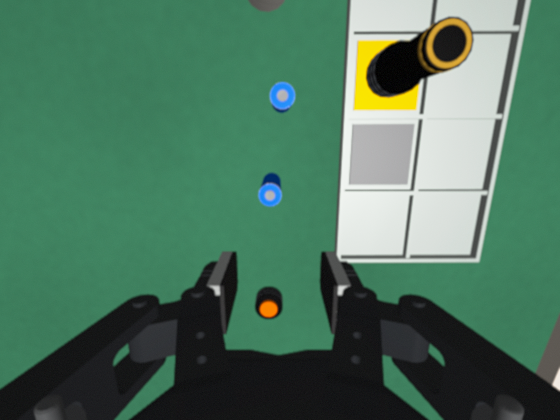

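The view shows the torch standing on the yellow tile, with its ring at (447,45) and within about 1.5 mm of centre. The wanted right-hand blue cell is at (270,195), its look-alike at (283,96) and the cap at (268,308).

Call:
drive_tool --pt "0.0175 -0.007 0 0 0 0 0" --pt "0 0 0.045 0 0 0 0" --pt "0 0 0.045 0 0 0 0" --pt "0 0 0.035 0 0 0 0" --pt "0 0 0 0 0 0 -1" --pt "0 0 0 0 0 0 -1" --pt "0 0 0 0 0 0 -1" --pt "0 0 0 0 0 0 -1"

```text
t: 7.3
tcp_pos: [0.4642, -0.0069, 0.0462]
tool_rot: [0.707, 0.707, 0.001, 0.002]
force: [-0.2, 1.3, -1.8]
finger_gap: 0.198
gripper_force: 29.2
```

```bash
python3 - <<'E'
from h import *
go(.569,.159,.12)
E
```

```text
t 7.30 pos [ 0.4642 -0.0069  0.0462] yaw 90.03 gap 0.198 gf 29.2 tilt [ 0.0043 -0.0011 -1.    ] delta tool [ 0.1657  0.1052 -0.0736]
```

Call:
drive_tool --pt "0 0 -0.048 0 0 0 -1" --pt "0 0 -0.048 0 0 0 -1" --pt "0.0415 0 0 0 0 0 -1" --pt "0.0415 0 0 0 0 0 -1" --pt "0.0415 0 0 0 0 0 -1" --pt "0.0415 0 0 0 0 0 -1" --pt "0 0.035 0 0 0 0 -1" --pt "0 0.035 0 0 0 0 -1" --pt "0 0.035 0 0 0 0 -1" --pt "0 0 0 0 0 0 -1"

```text
t: 8.3
tcp_pos: [0.5742, 0.1593, 0.1432]
tool_rot: [0.707, 0.707, 0.004, 0.004]
force: [0.3, 0.0, 0.0]
finger_gap: 0.202
gripper_force: 29.6
```

Call:
drive_tool --pt "0 0 0.04 0 0 0 -1" --pt "0 0 0.04 0 0 0 -1" --pt "0 0 0 0 0 0 -1" --pt "0 0 0 0 0 0 -1"

```text
t: 8.7
tcp_pos: [0.5671, 0.1592, 0.0612]
tool_rot: [0.707, 0.707, -0.0, -0.0]
force: [0.4, -0.5, 0.1]
finger_gap: 0.198
gripper_force: 29.6
```

```bash
python3 - <<'E'
from h import *
np.set_printoptions(precision=4,suppress=True)
go(.569,.159,.0508)
d=snap('wrist');C=cloud(d);p=d['s']['tcp_pos']
k=(np.hypot(C[...,0]-p[0],C[...,1]-p[1])<.02)&(C[...,2]>p[2]+.008);Q=C[k];hsv=cv2.cvtColor(d['image'],cv2.COLOR_RGB2HSV)
b=cv2.inRange(hsv,(100,120,60),(125,255,255))>0;Q=C[k&b];print((Q.min(0)+Q.max(0))/2,np.ptp(Q,0),Q.max(0))
cv2.imwrite('pics/w4.png',d['image'][:,:,::-1])
E
```

```text
t 8.70 pos [0.5671 0.1592 0.0612] yaw 90.00 gap 0.198 gf 29.6 tilt [-0.0008 -0.     -1.    ] delta tool [-0.0002  0.0019  0.0104]
[0.567  0.1579 0.077 ] [0.0174 0.0189 0.0156] [0.5757 0.1674 0.0848]
```

View pics/w4.png

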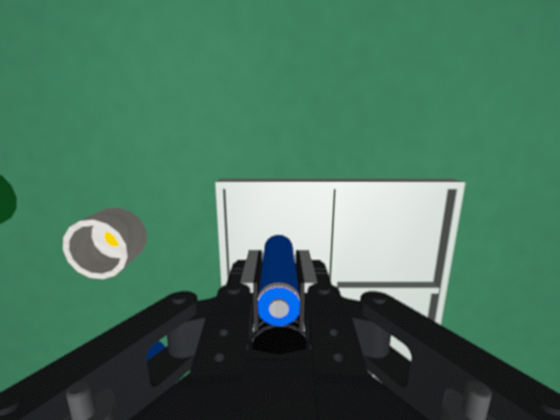

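The blue cell is held upright with its top at (279,308), inside the left near pocket's outline. I lower and release it.

Call:
drive_tool --pt "0 0.0015 0 0 0 0 -1" --pt "0 0 0.007 0 0 0 -1" --pt "0 0 0.0035 0 0 0 -1" --pt "0 0 0 0 0 0 -1" --pt "0 0 0 0 0 0 -1"

```text
t: 9.25
tcp_pos: [0.5691, 0.1592, 0.0498]
tool_rot: [0.707, 0.707, -0.0, -0.0]
force: [0.6, 0.2, -0.9]
finger_gap: 0.199
gripper_force: 29.6
```

Call:
drive_tool --pt "0 0 0 0 0 0 0" --pt "0 0 0 0 0 0 0" --pt "0 0 0 0 0 0 0" --pt "0 0 -0.045 0 0 0 0" --pt "0 0 -0.045 0 0 0 0.3" --pt "0 -0.04 0 0 0 0 0.3" --pt "0 -0.04 0 0 0 0 0.3" --pt "-0.025 -0.027 0 0 0 0 0.3" --pt "-0.025 0 0 0 0 0 0.3" --pt "0 0 0 0 0 0 0.3"

```text
t: 10.25
tcp_pos: [0.4615, 0.1076, 0.1402]
tool_rot: [0.708, 0.706, -0.0, 0.0]
force: [0.8, 0.0, 0.0]
finger_gap: 0.649
gripper_force: 0.0
```

```bash
cat >> h.py <<'E'
def obj(d,C,nm,x,y,a,b,r=.03):
    k=(np.hypot(C[...,0]-x,C[...,1]-y)<r)&(C[...,2]>a)&(C[...,2]<b);Q=C[k]
    if len(Q): print(nm,(Q.min(0)+Q.max(0))/2,np.ptp(Q,0),Q[:,2].max())
E
python3 - <<'E'
from h import *
np.set_printoptions(precision=4,suppress=True)
go(.461,.159,.022)
d=snap('wrist');C=cloud(d);cv2.imwrite('pics/w5.png',d['image'][:,:,::-1])
obj(d,C,'refl',.461,.159,.018,.04); obj(d,C,'cell',.569,.159,.06,.08); obj(d,C,'diff',.4615,.3213,.04,.06)
t=snap('top');C=cloud(t);obj(t,C,'cell(top)',.569,.159,.062,.08)
E
```

```text
t 10.25 pos [0.4615 0.1076 0.1402] yaw 89.87 gap 0.649 gf 0.0 tilt [-0.0001 -0.0005 -1.    ] delta tool [ 0.0514 -0.0007  0.1181]
refl [0.4591 0.1605 0.0237] [0.0375 0.0373 0.0113] 0.029322435668853092
cell [0.5686 0.1578 0.0647] [0.0188 0.018  0.0093] 0.06935584718422708
```

View pics/w5.png

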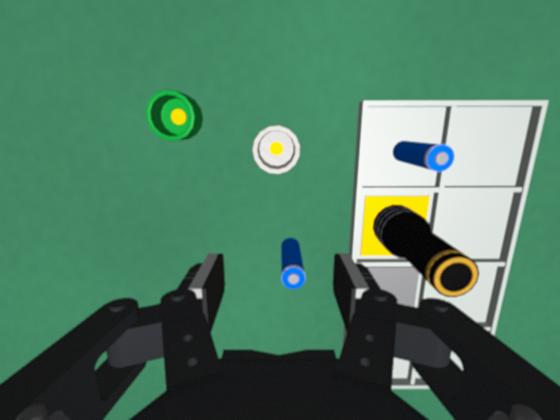

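The blue cell stands in the left pocket, with its top at (440,157), measured (0.5686,0.158). The silver reflector is at (276,150) and the green decoy at (176,115) stays.

Call:
drive_tool --pt "0.03 -0.0015 0 0 0 0 0.3" --pt "0.0225 0 0 0 0 0 0.3" --pt "0 0 0.04 0 0 0 0.3" --pt "0 0 0.04 0 0 0 0.3" --pt "0 0 0.03 0 0 0 0.3" --pt "0 0 0.008 0 0 0 0.3" --pt "0 0 0 0 0 0 -1" --pt "0 0 0 0 0 0 -1" --pt "0 0 0 0 0 0 -1" --pt "0 0 0 0 0 0 -1"

```text
t: 11.35
tcp_pos: [0.4617, 0.1619, 0.0231]
tool_rot: [0.707, 0.707, 0.001, 0.001]
force: [0.4, 0.3, -0.4]
finger_gap: 0.438
gripper_force: 30.1
```

```bash
python3 - <<'E'
from h import *
go(.569,.019,.12)
E
```

```text
t 11.35 pos [0.4617 0.1619 0.0231] yaw 90.00 gap 0.438 gf 30.1 tilt [ 2.9e-03  3.0e-04 -1.0e+00] delta tool [-0.1428  0.1076 -0.0966]
```

Call:
drive_tool --pt "0 0 -0.04 0 0 0 -1" --pt "0 0 -0.04 0 0 0 -1" --pt "0 0 -0.04 0 0 0 -1" --pt "-0.036 0 0 0 0 0 -1" --pt "-0.036 0 0 0 0 0 -1" --pt "-0.036 0 0 0 0 0 -1" --pt "-0.036 0 0 0 0 0 -1" --pt "0 0.036 0 0 0 0 -1" --pt "0 0.036 0 0 0 0 -1" --pt "0 0.036 0 0 0 0 -1"

```text
t: 12.35
tcp_pos: [0.5699, 0.0168, 0.1431]
tool_rot: [0.708, 0.706, 0.0, 0.001]
force: [0.0, -0.2, -0.4]
finger_gap: 0.437
gripper_force: 30.4
```

Call:
drive_tool --pt "0 0 0.04 0 0 0 -1" --pt "0 0 0.04 0 0 0 -1" --pt "0 0 0 0 0 0 -1" --pt "0 0 0 0 0 0 -1"

```text
t: 12.75
tcp_pos: [0.5682, 0.0177, 0.0622]
tool_rot: [0.707, 0.707, -0.0, -0.001]
force: [0.6, -0.2, 0.3]
finger_gap: 0.439
gripper_force: 30.4
```

```bash
python3 - <<'E'
from h import *
np.set_printoptions(precision=4,suppress=True)
go(.569,.019,.0295)
d=snap('wrist');C=cloud(d);p=d['s']['tcp_pos'];cv2.imwrite('pics/w6.png',d['image'][:,:,::-1])
print(tile(d))
E
```

```text
t 12.75 pos [0.5682 0.0177 0.0622] yaw 89.99 gap 0.439 gf 30.4 tilt [-0.0012  0.0002 -1.    ] delta tool [0.0012 0.0008 0.0327]
(array([0.5397, 0.0605]), array([0.5966, 0.1171]))
```

View pics/w6.png

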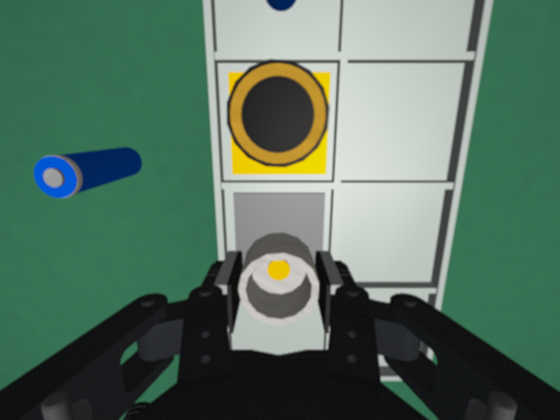

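The reflector is held with its rim centred at about (279,286), over the dark-tile pocket. The torch (ring at (278,113)) is clear.

Call:
drive_tool --pt "0.002 0.001 0 0 0 0 -1" --pt "0 0 0.02 0 0 0 -1" --pt "0 0 0.009 0 0 0 -1" --pt "0 0 0.003 0 0 0 -1" --pt "0 0 0 0 0 0 -1" --pt "0 0 0 0 0 0 -1"

```text
t: 13.4
tcp_pos: [0.5701, 0.0197, 0.0305]
tool_rot: [0.707, 0.707, 0.0, 0.0]
force: [0.9, -0.3, -0.1]
finger_gap: 0.438
gripper_force: 30.4
```

Call:
drive_tool --pt "0 0 0 0 0 0 0.3" --pt "0 0 0 0 0 0 0.3" --pt "0 0 0 0 0 0 0.3" --pt "0 0 -0.045 0 0 0 0.3" --pt "0 0 -0.045 0 0 0 0.3" --pt "0 0 -0.03 0 0 0 0.3" --pt "-0.04 0 0 0 0 0 0.3" --pt "-0.02 0 0 0 0 0 0.3" --pt "0 0 0 0 0 0 0.3"

```text
t: 14.3
tcp_pos: [0.5703, -0.0427, 0.1505]
tool_rot: [0.708, 0.706, 0.0, 0.001]
force: [-0.0, 0.1, -0.2]
finger_gap: 0.652
gripper_force: 0.0
```

```bash
python3 - <<'E'
from h import *
np.set_printoptions(precision=4,suppress=True)
go(.4615,.3213,.18)
d=snap('wrist');C=cloud(d);cv2.imwrite('pics/w7.png',d['image'][:,:,::-1])
obj(d,C,'refl',.569,.019,.026,.042); obj(d,C,'torch',.569,.089,.097,.12); print(tile(d))
E
```

```text
t 14.30 pos [ 0.5703 -0.0427  0.1505] yaw 89.82 gap 0.652 gf 0.0 tilt [ 0.0019 -0.0011 -1.    ] delta tool [ 0.3637 -0.1099 -0.0301]
refl [0.5701 0.0177 0.0306] [0.0369 0.0374 0.0092] 0.03525967038727168
torch [0.5677 0.0831 0.1024] [0.0279 0.0133 0.0107] 0.10773849839001823
(array([0.5394, 0.0128]), array([0.596 , 0.1172]))
```

Call:
drive_tool --pt "0 -0.047 0 0 0 0 0.3" --pt "0 -0.047 0 0 0 0 0.3" --pt "0 -0.046 0 0 0 0 0.3" --pt "0.048 0 0 0 0 0 0.3" --pt "0.048 0 0 0 0 0 0.3" --pt "0.048 0 0 0 0 0 0.3" --pt "0.048 0 0 0 0 0 0.3" --pt "0.048 0 0 0 0 0 0.3" --pt "0.048 0 0 0 0 0 0.3" --pt "0.048 0 0 0 0 0 0.3"

```text
t: 15.35
tcp_pos: [0.4283, 0.2985, 0.1496]
tool_rot: [0.707, 0.708, -0.0, -0.0]
force: [-0.1, 0.3, 0.1]
finger_gap: 0.65
gripper_force: 0.0
```

Call:
drive_tool --pt "0 0 0 0 0 8.5 0.3" --pt "0 0 0 0 0 8.5 0.3" --pt "0 0 0 0 0 8.5 0.3" --pt "0 0 0 0 0 8.5 0.3" --pt "0 0 0 0 0 8.5 0.3" --pt "0 0 0 0 0 8.5 0.3" --pt "0 0 0 0 0 8.5 0.3" --pt "0 0 0 0 0 8.5 0.3" --pt "0 0 0 0 0 8.5 0.3" --pt "0 0 0 0 0 8.5 0.3"

```text
t: 16.35
tcp_pos: [0.4286, 0.2964, 0.1495]
tool_rot: [0.999, 0.041, -0.001, 0.0]
force: [0.2, -0.0, -0.0]
finger_gap: 0.651
gripper_force: 0.0
```

Call:
drive_tool --pt "0 0 0 0 0 5 0.3" --pt "0 -0.028 0 0 0 0 0.3" --pt "0 0 0 0 0 0 0.3" --pt "0 0 0 0 0 0 0.3"

```text
t: 16.75
tcp_pos: [0.4287, 0.3244, 0.1495]
tool_rot: [1.0, 0.001, -0.001, 0.0]
force: [0.3, 0.0, -0.0]
finger_gap: 0.65
gripper_force: 0.0
```

```bash
python3 - <<'E'
from h import *
np.set_printoptions(precision=4,suppress=True)
go(.461,.3215,.022)
d=snap('wrist');C=cloud(d);cv2.imwrite('pics/w7.png',d['image'][:,:,::-1])
obj(d,C,'diff',.4615,.3213,.01,.06,.035); obj(d,C,'diff top',.4615,.3213,.04,.06,.035); obj(d,C,'red',.598,.33,.06,.08)
E
```

```text
t 16.75 pos [0.4287 0.3244 0.1495] yaw 0.13 gap 0.650 gf 0.0 tilt [-0.001  -0.0005 -1.    ] delta tool [0.0324 0.0029 0.1275]
diff [0.46   0.3226 0.0286] [0.0331 0.0327 0.0371] 0.04717118333218406
diff top [0.4595 0.3224 0.0436] [0.025  0.0239 0.0071] 0.04717118333218406
```

View pics/w7.png

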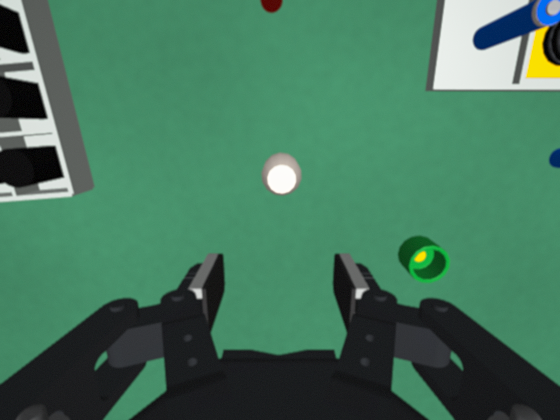

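The view shows the diffuser at (281,175), standing alone, and the green decoy clear at (423,258).

Call:
drive_tool --pt "0.032 0.0025 0 0 0 0 0.3" --pt "0 0 0.045 0 0 0 0.3" --pt "0 0 0.045 0 0 0 0.3" --pt "0 0 0.03 0 0 0 0.3" --pt "0 0 0.007 0 0 0 0.3" --pt "0 0 0 0 0 0 -1" --pt "0 0 0 0 0 0 -1" --pt "0 0 0 0 0 0 -1" --pt "0 0 0 0 0 0 -1"

```text
t: 17.7
tcp_pos: [0.4627, 0.3217, 0.0244]
tool_rot: [1.0, 0.0, 0.001, -0.001]
force: [-0.1, 0.0, 0.0]
finger_gap: 0.379
gripper_force: 30.2
```

```bash
python3 - <<'E'
from h import *
go(.639,.089,.14)
E
```

```text
t 17.70 pos [0.4627 0.3217 0.0244] yaw 0.00 gap 0.379 gf 30.2 tilt [ 0.0029  0.0012 -1.    ] delta tool [ 0.1766  0.2325 -0.1153]
```

Call:
drive_tool --pt "0 0 -0.045 0 0 0 -1" --pt "0 0 -0.045 0 0 0 -1" --pt "0 0 -0.03 0 0 0 -1" --pt "0.0252 0.033 0 0 0 0 -1" --pt "0.0252 0.033 0 0 0 0 -1" --pt "0.0252 0.033 0 0 0 0 -1" --pt "0.0252 0.033 0 0 0 0 -1" --pt "0.0252 0.033 0 0 0 0 -1" --pt "0.0252 0.033 0 0 0 0 -1" --pt "0.0252 0.033 0 0 0 0 -1"

```text
t: 18.7
tcp_pos: [0.6391, 0.0888, 0.144]
tool_rot: [1.0, -0.0, 0.001, -0.0]
force: [-0.2, 0.1, -1.4]
finger_gap: 0.381
gripper_force: 30.2
```

Call:
drive_tool --pt "0 0 0 0 0 0 -1" --pt "0 0 0 0 0 0 -1" --pt "0 0 0 0 0 0 -1"

```text
t: 19.0
tcp_pos: [0.637, 0.0911, 0.1431]
tool_rot: [1.0, 0.0, -0.001, -0.0]
force: [-0.4, 1.6, -1.2]
finger_gap: 0.384
gripper_force: 30.2
```

```bash
python3 - <<'E'
from h import *
np.set_printoptions(precision=4,suppress=True)
go(.6375,.089,.029)
d=snap('wrist');C=cloud(d);cv2.imwrite('pics/w8.png',d['image'][:,:,::-1]);p=d['s']['tcp_pos']
I=d['image'].astype(int);k=(np.hypot(C[...,0]-p[0],C[...,1]-p[1])<.03)&(I.min(2)>120)&(C[...,2]>p[2]+.01)&(C[...,2]<p[2]+.03);Q=C[k];print((Q.min(0)+Q.max(0))/2,np.ptp(Q,0))
E
```

```text
t 19.00 pos [0.637  0.0911 0.1431] yaw 0.03 gap 0.384 gf 30.2 tilt [-0.0011  0.0004 -1.    ] delta tool [0.0007 0.0021 0.1141]
[0.6365 0.088  0.1622] [0.0264 0.0483 0.0183]
```

View pics/w8.png

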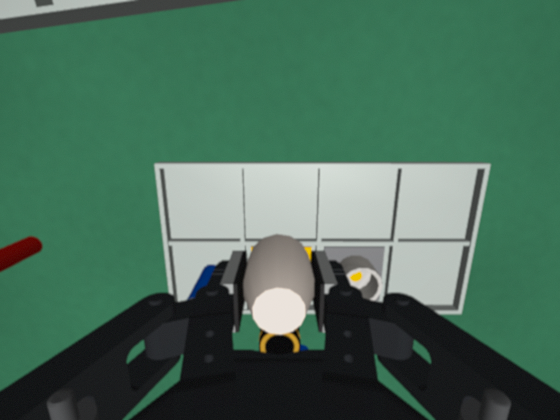

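The diffuser is held upright, with its top at (279,310). The red cell and the other placed parts are clear of it. I lower it into the pocket behind the torch.

Call:
drive_tool --pt "0.003 0.002 0 0 0 0 -1" --pt "0 0 0.04 0 0 0 -1" --pt "0 0 0.04 0 0 0 -1" --pt "0 0 0 0 0 0 -1" --pt "0 0 0 0 0 0 -1"

```text
t: 19.55
tcp_pos: [0.6406, 0.0889, 0.0626]
tool_rot: [1.0, 0.0, -0.001, -0.0]
force: [-0.4, -0.1, 0.2]
finger_gap: 0.38
gripper_force: 30.2
```

```bash
python3 - <<'E'
from h import *
np.set_printoptions(precision=4,suppress=True)
go(.64,.089,.0285)
d=snap('wrist')
I=d['image'].astype(int);m=((I.min(2)>215)).astype(np.uint8);m[:270]=0;m[:,:235]=0;m[:,325:]=0
n,l,st,ce=cv2.connectedComponentsWithStats(m);i=1+np.argmax(st[1:,4]);print(st[i],ce[i],plane(d,*ce[i],d['s']['tcp_pos'][2]-.0244+.046))
E
```

```text
t 19.55 pos [0.6406 0.0889 0.0626] yaw 0.06 gap 0.380 gf 30.2 tilt [-0.0018  0.0001 -1.    ] delta tool [-0.0005 -0.0001  0.0341]
[ 254  289   50   44 1732] [278.5196 310.4561] [0.6384 0.0889 0.0842]
```

Centred at (0.638,0.089). Lower, release and retreat, keeping clear of the torch.

Call:
drive_tool --pt "0.0005 0 0.02 0 0 0 -1" --pt "0 0 0.01 0 0 0 -1" --pt "0 0 0.004 0 0 0 -1" --pt "0 0 0 0 0 0 -1" --pt "0 0 0 0 0 0 -1"

```text
t: 20.1
tcp_pos: [0.6422, 0.0882, 0.0298]
tool_rot: [1.0, 0.0, 0.001, 0.0]
force: [-1.2, 0.8, -0.9]
finger_gap: 0.386
gripper_force: 30.2
```

Call:
drive_tool --pt "0 0 0 0 0 0 0.2" --pt "0 0 0 0 0 0 0.2" --pt "0 0 0 0 0 0 0.2" --pt "0 0 -0.045 0 0 0 0.2" --pt "0 0 -0.045 0 0 0 0.2" --pt "0 0 -0.045 0 0 0 0.2" --pt "0 0 -0.03 0 0 0 0.2"

```text
t: 20.8
tcp_pos: [0.6429, 0.0882, 0.1975]
tool_rot: [1.0, -0.0, 0.002, 0.0]
force: [0.6, -0.9, -0.3]
finger_gap: 0.599
gripper_force: 0.0
```

Call:
drive_tool --pt "-0.035 0.034 0 0 0 0 0.2" --pt "-0.035 0.034 0 0 0 0 0.2" --pt "-0.035 0.034 0 0 0 0 0.2" --pt "-0.035 0.034 0 0 0 0 0.2" --pt "-0.035 0.034 0 0 0 0 0.2" --pt "-0.035 0.034 0 0 0 0 0.2" --pt "0 0.025 0 0 0 0 0.2" --pt "0 0 0.035 0 0 0 0.2" --pt "0 0 0.035 0 0 0 0.2" --pt "0 0 0 0 0 0 0.2"

```text
t: 21.8
tcp_pos: [0.4291, -0.1398, 0.1211]
tool_rot: [1.0, -0.001, -0.004, -0.002]
force: [-1.2, -0.5, 0.2]
finger_gap: 0.601
gripper_force: 0.0
```

```bash
python3 - <<'E'
from h import *
np.set_printoptions(precision=4,suppress=True)
go(.460,-.140,.02)
d=snap('wrist');C=cloud(d);cv2.imwrite('pics/w9.png',d['image'][:,:,::-1])
obj(d,C,'cap',.46,-.14,.01,.03); obj(d,C,'button',.46,-.14,.0195,.03)
hsv=cv2.cvtColor(d['image'],cv2.COLOR_RGB2HSV);m=cv2.inRange(hsv,(5,150,120),(18,255,255));m[C[...,2]>.04]=0
n,l,st,ce=cv2.connectedComponentsWithStats(m);i=1+np.argmax(st[1:,4]);print(st[i],ce[i],plane(d,*ce[i],.022))
E
```

```text
t 21.80 pos [ 0.4291 -0.1398  0.1211] yaw -0.07 gap 0.601 gf 0.0 tilt [-0.0071  0.0045 -1.    ] delta tool [0.0316 0.0006 0.1008]
cap [ 0.4586 -0.1403  0.0167] [0.0296 0.029  0.0125] 0.02289693849356586
button [ 0.4584 -0.1406  0.0212] [0.0178 0.017  0.0034] 0.02289693849356586
[267 169  26  25 176] [279.3636 181.4148] [ 0.4582 -0.1401  0.022 ]
```

View pics/w9.png

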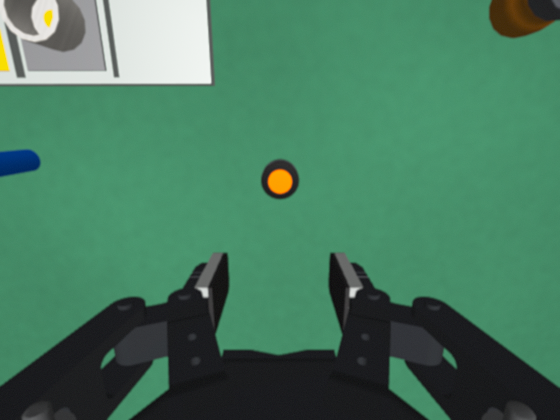

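The cap is at (280,181), button up, measured (0.4585,-0.140). I pick it.

Call:
drive_tool --pt "0.03 0 0 0 0 0 0.2" --pt "0 0 0.04 0 0 0 0.2" --pt "0 0 0.04 0 0 0 0.2" --pt "0 0 0.022 0 0 0 0.2" --pt "0 0 0 0 0 0 0.2" --pt "0 0 0 0 0 0 -1" --pt "0 0 0 0 0 0 -1" --pt "0 0 0 0 0 0 -1" --pt "0 0 0 0 0 0 -1"

```text
t: 22.75
tcp_pos: [0.4629, -0.1413, 0.0238]
tool_rot: [1.0, -0.0, 0.002, 0.001]
force: [0.7, 0.9, 7.0]
finger_gap: 0.332
gripper_force: 30.2
```

```bash
python3 - <<'E'
from h import *
go(.5,.089,.18)
E
```

```text
t 22.75 pos [ 0.4629 -0.1413  0.0238] yaw -0.00 gap 0.332 gf 30.2 tilt [ 0.0037 -0.002  -1.    ] delta tool [ 0.0376 -0.23   -0.1566]
```

Call:
drive_tool --pt "0 0 -0.045 0 0 0 -1" --pt "0 0 -0.045 0 0 0 -1" --pt "0 0 -0.045 0 0 0 -1" --pt "0 0 -0.03 0 0 0 -1" --pt "0.007 -0.046 0 0 0 0 -1" --pt "0.007 -0.046 0 0 0 0 -1" --pt "0.007 -0.046 0 0 0 0 -1" --pt "0.007 -0.046 0 0 0 0 -1" --pt "0.007 -0.046 0 0 0 0 -1" --pt "0 0 0 0 0 0 -1"

```text
t: 23.75
tcp_pos: [0.4966, 0.0941, 0.1879]
tool_rot: [1.0, 0.003, 0.001, -0.001]
force: [-0.8, -0.2, 0.2]
finger_gap: 0.329
gripper_force: 29.8
```

Call:
drive_tool --pt "0 0 0 0 0 0 -1" --pt "0 0 0 0 0 0 -1" --pt "0 0 0 0 0 0 -1" --pt "0 0 0 0 0 0 -1"

```text
t: 24.15
tcp_pos: [0.4966, 0.0878, 0.1869]
tool_rot: [1.0, -0.001, -0.0, 0.0]
force: [0.2, 0.3, -0.2]
finger_gap: 0.331
gripper_force: 29.8
```

```bash
cat >> h.py <<'E'
def big(m):
    n,l,st,ce=cv2.connectedComponentsWithStats(m); i=1+np.argmax(st[1:,4]); return l==i
def ell(k): return cv2.fitEllipse(cv2.convexHull(np.argwhere(k)[:,::-1].astype(np.int32)))
def see():
    d=snap('wrist');C=cloud(d);hsv=cv2.cvtColor(d['image'],cv2.COLOR_RGB2HSV);z=d['s']['tcp_pos'][2]
    o=cv2.inRange(hsv,(4,150,120),(17,255,255));o[:230]=0
    e=ell(big(o)); print('button',e[0],e[1],plane(d,*e[0],z-.0238+.022).round(4))
    r=((C[...,2]>.098)&(C[...,2]<.112)&(np.hypot(C[...,0]-.568,C[...,1]-.09)<.03)).astype(np.uint8)
    b=cv2.inRange(hsv,(10,60,50),(32,255,255));b[r==0]=0
    e=ell(big(b)); print('ring',e[0],e[1],plane(d,*e[0],.106).round(4))
    return d,C
E
python3 - <<'E'
from h import *
np.set_printoptions(precision=4,suppress=True)
go(.5,.089,.18)
d,C=see();cv2.imwrite('pics/w10.png',d['image'][:,:,::-1])
obj(d,C,'torch',.569,.089,.1,.112,.022);obj(d,C,'diff',.639,.089,.044,.06);obj(d,C,'refl',.569,.019,.026,.042);obj(d,C,'cell',.569,.159,.06,.08);print(tile(d))
E
```

```text
t 24.15 pos [0.4966 0.0878 0.1869] yaw -0.15 gap 0.331 gf 29.8 tilt [-0.0001 -0.0001 -1.    ] delta tool [ 0.0034 -0.0012  0.0069]
button (278.4986877441406, 284.766357421875) (36.21100997924805, 38.050479888916016) [0.4929 0.0879 0.1851]
ring (274.1971435546875, 124.42474365234375) (40.772247314453125, 42.82209777832031) [0.568  0.0905 0.106 ]
torch [0.5682 0.0907 0.1042] [0.0275 0.0271 0.0078] 0.10806509628922167
diff [0.639  0.0883 0.0475] [0.0247 0.0248 0.007 ] 0.05101971548990408
refl [0.5704 0.0173 0.0306] [0.0367 0.0377 0.0091] 0.0351112832250452
cell [0.5692 0.1573 0.065 ] [0.0177 0.0182 0.0099] 0.06995502075167634
(array([0.54  , 0.0109]), array([0.5953, 0.117 ]))
```

View pics/w10.png

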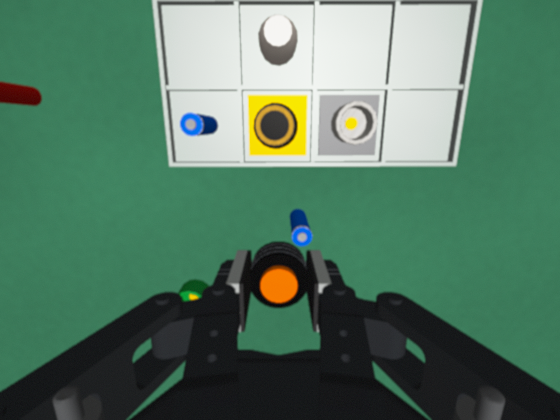

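The layout looks right. The cell top is at (191,124), the torch ring at (275,124), the reflector at (353,123) and the diffuser at (278,33), each in its pocket. The cap's button is at (279,285), 3.7 mm behind the TCP. I move over the torch.

Call:
drive_tool --pt "0.038 -0.003 0 0 0 0 -1" --pt "0.037 0 0 0 0 0 -1" --pt "0 0 0 0 0 0 -1" --pt "0 0 0.03 0 0 0 -1" --pt "0 0 0.015 0 0 0 -1" --pt "0 0 0 0 0 0 -1" --pt "0 0 0 0 0 0 -1" --pt "0 0 0 0 0 0 -1"

```text
t: 25.0
tcp_pos: [0.5722, 0.0919, 0.1428]
tool_rot: [1.0, -0.0, 0.001, 0.0]
force: [-0.2, -0.5, -0.3]
finger_gap: 0.331
gripper_force: 29.8
```

```bash
python3 - <<'E'
from h import *
go(.5718,.0906,.1303)
E
```

```text
t 25.00 pos [0.5722 0.0919 0.1428] yaw -0.03 gap 0.331 gf 29.8 tilt [ 1.7e-03 -1.0e-04 -1.0e+00] delta tool [-0.0004  0.0013  0.0125]
```

Call:
drive_tool --pt "-0.0005 0.001 0.008 0 0 0 -1" --pt "0 0 0.003 0 0 0 -1" --pt "0 0 0 0 0 0 -1" --pt "0 0 0 0 0 0 -1"

```text
t: 25.4
tcp_pos: [0.5711, 0.0912, 0.1308]
tool_rot: [1.0, -0.0, -0.0, -0.0]
force: [-0.5, -0.0, -0.6]
finger_gap: 0.328
gripper_force: 29.8
```

```bash
python3 - <<'E'
from h import *
go(.5718,.0906,.1300)
E
```

```text
t 25.40 pos [0.5711 0.0912 0.1308] yaw -0.00 gap 0.328 gf 29.8 tilt [-1.e-04  0.e+00 -1.e+00] delta tool [0.0007 0.0006 0.0008]
```

Call:
drive_tool --pt "0.0005 0.0005 0.001 0 0 0 -1" --pt "0 0 0 0 0 0 -1" --pt "0 0 0 0 0 0 -1"

```text
t: 25.7
tcp_pos: [0.5717, 0.0907, 0.1299]
tool_rot: [1.0, -0.0, 0.0, 0.0]
force: [0.4, -0.2, 1.0]
finger_gap: 0.331
gripper_force: 29.8
```

Call:
drive_tool --pt "0 0 0 0 0 0 0.1" --pt "0 0 0 0 0 0 0.1" --pt "0 0 0 0 0 0 0.1" --pt "0 0 -0.03 0 0 0 0.1" --pt "0 0 -0.04 0 0 0 0.1" --pt "0 0 -0.04 0 0 0 0.1" --pt "-0.045 0 0 0 0 0 0.1" --pt "-0.045 0 0 0 0 0 0.1" --pt "0 0 0 0 0 0 0.1" --pt "0 0 0 0 0 0 0.1"

```text
t: 26.7
tcp_pos: [0.4806, 0.0908, 0.2401]
tool_rot: [1.0, 0.0, 0.0, 0.0]
force: [0.6, -0.5, 0.4]
finger_gap: 0.553
gripper_force: 0.0
```

```bash
python3 - <<'E'
from h import *
np.set_printoptions(precision=4,suppress=True)
go(.5,.089,.18)
d=snap('wrist');C=cloud(d);w=d['image']
obj(d,C,'cap',.568,.09,.112,.135,.024);obj(d,C,'button',.568,.09,.1255,.135,.02);obj(d,C,'diff',.639,.089,.044,.06);obj(d,C,'refl',.569,.019,.026,.042);obj(d,C,'cell',.569,.159,.06,.08);print(tile(d))
s=snap('scene');C=cloud(s)
obj(s,C,'cap(scene)',.568,.09,.112,.135,.03);obj(s,C,'jar',.582,-.309,.04,.06);obj(s,C,'red',.598,.33,.06,.08)
a=s['image'][110:290,180:420]; cv2.imwrite('pics/fin.png',np.hstack([cv2.resize(a,(400,300)),cv2.resize(w,(400,300))])[:,:,::-1])
E
```

```text
t 26.70 pos [0.4806 0.0908 0.2401] yaw 0.01 gap 0.553 gf 0.0 tilt [ 0.0003 -0.     -1.    ] delta tool [0.0194 0.0018 0.0601]
cap [0.5669 0.0905 0.122 ] [0.03   0.0294 0.0145] 0.12925276965330382
button [0.5696 0.0908 0.1274] [0.0222 0.0175 0.0037] 0.12925276965330382
diff [0.639  0.088  0.0477] [0.0228 0.024  0.0073] 0.0513869185073032
refl [0.5702 0.0175 0.0311] [0.0372 0.0372 0.0101] 0.03617539812597337
cell [0.5692 0.1571 0.065 ] [0.0172 0.0176 0.01  ] 0.0699638407013618
(array([0.5416, 0.0112]), array([0.5959, 0.1168]))
cap(scene) [0.5676 0.0904 0.1214] [0.0315 0.0309 0.0183] 0.13053661775563508
jar [ 0.5833 -0.3096  0.0467] [0.038  0.042  0.0131] 0.05323971807341821
red [0.5967 0.3301 0.0636] [0.0197 0.0184 0.0066] 0.06688759825407053
```

View pics/fin.png

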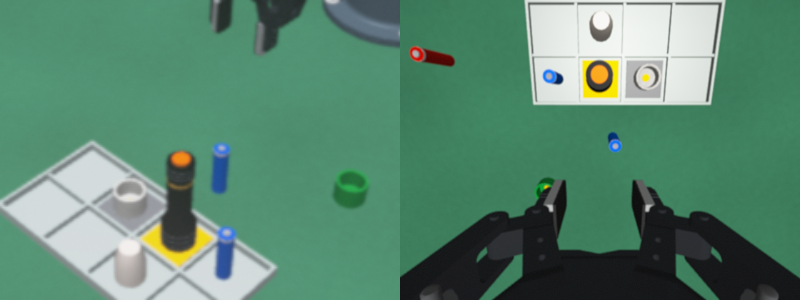

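The cap sits on the torch, button up at (181,160) in the left half. The reflector, diffuser and cell stand in their pockets, the bystanders are unmoved and the gripper is clear, so I hand in.

```bash
python3 -c "
from station import manip
print(manip.sign_off())"
```

```text
the job is handed in; nothing more can be done
None
```

The torch kit is laid out as asked and handed in at about 27 s: every part stands within about 2 mm of its place by camera, the cap is on the torch button up, and the red cell and jar are unmoved.

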